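Unclamp the bonded frames and hang them on the drying rail

TASK

The blue saddle frames in the bonding jig have cured: for each one, flip its toggle clamp up past centre so that it stays open, and only then lift the frame out of the nest and hang it astride the bar of the drying rail, upright and well down on the bar between the posts. There are two or three frames; when you finish, all of them hang on the rail and all three clamps of the jig are flipped shut again for the next batch. Leave the bottles standing where they are.

Things in the scene. Friction and masses are not known exactly. Their poses are not given: they have to be found in the camera images.
- jig: Fixed aluminium bonding jig, plate 90 x 225 x 10 mm; nests a, b, c at y = +80, 0, -80 mm. Origin on the worktop under nest b; x axis points from the nests to the clamps (toward the robot, so a is on the robot's right). A seated frame's axes are parallel to the jig's; it stands on the plate (its origin at x = 0, z = 10 mm) astride a black block 28 mm wide, 20 mm high, and lifts straight up.
- drying_rail: Loose drying rail, 2.5 kg: grey foot 90 x 370 x 12 mm (x, y, z), posts at y = +-170 mm and a round steel bar, 12 mm diameter, along y, bar axis 120 mm above the worktop. It may get shifted. Origin under the middle of the foot, on the worktop. Between the posts is room for three frames side by side (each takes 80 mm of the bar; e.g. at y = -95, 0, +95 mm).
- rail_mid (a point): Middle of the drying rail's bar, on the bar axis, 120 mm above the worktop; axes as the drying rail's (y along the bar).
- frame_a: Blue saddle frame, 120 g nominal (may be absent), starts in the right-hand (jig +y) nest: inverted U, 80 mm long (x), 42 wide (y), legs 5 thick with a 32 mm tunnel between them along x, open below; bridge top at z = 66 mm; on it a central grip fin, 32 mm along x, 10 thick along y, z = 66 to 102. The tunnel's roof is an inverted V that centres on the bar. Origin: centre of the underside of the legs, z up.
- frame_a_saddle (a point): Point of frame_a 51.5 mm above its origin, in the tunnel under the bridge: it lies on the bar axis when the frame hangs properly on the rail. Axes as the frame's.
- clamp_a (a joint): Toggle clamp of station a, hinged about the jig's y: 0 = shut (arm level over the nest, rubber pad on the frame's bridge beside the fin, red ball straight up), 1.65 rad = fully open (arm up, ball handle level toward jig +x). Moving the ball toward jig +x opens it. Gravity takes it to the nearer end, dead centre at about 0.8 rad; under 1 N at the ball.
- clamp_a_ball (a point): Centre of the red ball handle, 24 mm diameter, of clamp_a; 60 mm from the pivot on a 9 mm rod. Moves with the clamp.
- clamp_a_pivot (a point): Hinge axis of clamp_a: in the jig's frame at x = 58 mm, y as its station, 88 mm above the worktop. Fixed in the jig.
- nest_a (a point): Centre of the right-hand (jig +y) nest on the jig plate, 10 mm above the worktop, where the origin of the seated frame_a lies.
- frame_b: Blue saddle frame, 120 g nominal (may be absent), starts in the middle nest: inverted U, 80 mm long (x), 42 wide (y), legs 5 thick with a 32 mm tunnel between them along x, open below; bridge top at z = 66 mm; on it a central grip fin, 32 mm along x, 10 thick along y, z = 66 to 102. The tunnel's roof is an inverted V that centres on the bar. Origin: centre of the underside of the legs, z up.
- frame_b_saddle (a point): Point of frame_b 51.5 mm above its origin, in the tunnel under the bridge: it lies on the bar axis when the frame hangs properly on the rail. Axes as the frame's.
- clamp_b (a joint): Toggle clamp of station b, hinged about the jig's y: 0 = shut (arm level over the nest, rubber pad on the frame's bridge beside the fin, red ball straight up), 1.65 rad = fully open (arm up, ball handle level toward jig +x). Moving the ball toward jig +x opens it. Gravity takes it to the nearer end, dead centre at about 0.8 rad; under 1 N at the ball.
- clamp_b_ball (a point): Centre of the red ball handle, 24 mm diameter, of clamp_b; 60 mm from the pivot on a 9 mm rod. Moves with the clamp.
- clamp_b_pivot (a point): Hinge axis of clamp_b: in the jig's frame at x = 58 mm, y as its station, 88 mm above the worktop. Fixed in the jig.
- nest_b (a point): Centre of the middle nest on the jig plate, 10 mm above the worktop, where the origin of the seated frame_b lies.
- frame_c: Blue saddle frame, 120 g nominal (may be absent), starts in the left-hand (jig -y) nest: inverted U, 80 mm long (x), 42 wide (y), legs 5 thick with a 32 mm tunnel between them along x, open below; bridge top at z = 66 mm; on it a central grip fin, 32 mm along x, 10 thick along y, z = 66 to 102. The tunnel's roof is an inverted V that centres on the bar. Origin: centre of the underside of the legs, z up.
- frame_c_saddle (a point): Point of frame_c 51.5 mm above its origin, in the tunnel under the bridge: it lies on the bar axis when the frame hangs properly on the rail. Axes as the frame's.
- clamp_c (a joint): Toggle clamp of station c, hinged about the jig's y: 0 = shut (arm level over the nest, rubber pad on the frame's bridge beside the fin, red ball straight up), 1.65 rad = fully open (arm up, ball handle level toward jig +x). Moving the ball toward jig +x opens it. Gravity takes it to the nearer end, dead centre at about 0.8 rad; under 1 N at the ball.
- clamp_c_ball (a point): Centre of the red ball handle, 24 mm diameter, of clamp_c; 60 mm from the pivot on a 9 mm rod. Moves with the clamp.
- clamp_c_pivot (a point): Hinge axis of clamp_c: in the jig's frame at x = 58 mm, y as its station, 88 mm above the worktop. Fixed in the jig.
- nest_c (a point): Centre of the left-hand (jig -y) nest on the jig plate, 10 mm above the worktop, where the origin of the seated frame_c lies.
- dropper: Small white bottle with a red cap, 27 mm diameter, 66 mm tall, standing loose between the jig and the rail; origin under its centre. Not to be disturbed.
- rinse: White bottle with a green cap, 52 mm diameter, 121 mm tall, standing loose behind the rail; origin under its centre. Not to be disturbed.

How it is judged:
By the outcome, as a careful person would: the job done as asked, in the order asked, and still so for the second after the job is handed in, with the robot touching nothing.
Of frame_a, frame_b, frame_c only 2 to 3 are there at a start; the rules pass over those that are not, and their reading is None.
At some moment in a run one of drying_rail may be knocked a few centimetres aside while the robot is not near it.
Once in a run the grip may slacken for a moment while it holds something.
It also fails if it takes over 210 s, if anything falls off the work surface, if the arm or the gripper's body presses on something with over 40 N, if the wrist force passes 120 N, or if a joint passes its speed limit or range.

ROBOT

A 6-joint arm with a two-finger parallel gripper is mounted at the origin on a cart in front of the work surface, level with it; the furniture and walls round the work are solid. World frame = base frame: x ahead of the robot, y to its left, z up, the work surface at z = 0. Lengths are in m, angles in rad, forces in N, time in s.
With the tool pointing down it reaches from about 0.25 to 0.725 m from the base axis. Payload 9.7 kg.
Tool frame: the origin (TCP) lies on the centre line of the jaws, within the pads' length; the fingertips stand 14 mm ahead of it and the grasp point (between the pads) lies 5 mm behind it; z points along the fingers, y is the direction in which the jaws open and shut (so a half turn about z gives the same grasp; the last joint's range is limited). The gripper opens to 85 mm and grips with 20 to 120 N. Pads are 22 mm wide; open, the fingers measure 114 mm over their backs; the gripper's body (76 mm by 85 mm) begins 54 mm behind the grasp point. The pads swing forward as they close: fully open they stand 13 mm farther back than shut.
Start: joints at [1.178, 0.087, 0.176, 1.66, 0, 1.571], TCP at [0.211, 0.508, 0.245] pointing down, gripper open.
Joint ranges: [-3.13, 3.13], [-0.85, 1.81], [-1.15, 1.24], [-2.2, 2.28], [-1.44, 1.52], [-3.14, 3.14]. Speed limits (rad/s): [2.22, 2.22, 2.57, 3.14, 3.14, 3.14].

INTERFACE

Orientations are given as a rotation vector (axis times angle).
In Python, from plant import r, eyes, workorder gives the robot as it stands.
- The arm moves only by the shell command python3 -m crank 'ROWS' [FORCE]. ROWS is JSON, a list of rows, each an object with "translation": the shift along the world's x, y, z in m, a list of three; "rot": the turn, a rotation vector about the world's x, y, z in degrees, a list of three; "grip": the opening, from 0 (shut) to 1 (fully open). In form: [{"translation": [dx, dy, dz], "rot": [ax, ay, az], "grip": grip}, ...]. A call has exactly 5 rows; each row shifts and turns the commanded pose from where the row before left it; what a row does not reach is not made up. A row lasts 1/10 s, in which the tool goes at most 50 mm and 8.59 degrees, less where a joint would pass 70% of its speed; a pose out of reach is approached as far as the arm can. A call is refused whole if a number of a shift passes 0.05 or a number of a turn 8.59, either way. A call with a gripper value outside its range is refused whole. The fingers move at their own pace and stop on an object; FORCE is the grip in N (left out, the last holds). Time passes only in rows, so rows that do not move let the fingers close, or fill a call up. It gives the time, the measured TCP pose, the force and the opening at its end, in the units of the state.
- r.get_state(): the state, without advancing time (a new reading comes with each control period).
- eyes.snapshot(name): name is "side" or "top" or "wrist"; returns (picture, depth): 384x512x3 uint8, red, green, blue; 384x512 float32, m along the optical axis (not along the pixel's ray), 0 where there is no reading.
- eyes.calibration(name): a dict with "camera_matrix" (3x3 intrinsics, pixels), "T" (4x4, takes a point from camera to world coordinates). Camera axes: x right, y up, looking along -z (the intrinsics and any distortion apply to the point x, -y, -z); pixel columns grow to the right and rows downward; lengths in m; the calibration is good to about 2 mm. The wrist camera is an equidistant fisheye: a pixel r from the principal point sees the ray r / f radians off the axis. A picture is of the moment at which its call begins: read the wrist's pose just before it. calibration takes no time and is no camera call; for the wrist camera it gives the pose at the moment of the call.
- workorder.hand_in(): hands the job in, once; it reports no verdict.
Trained networks look in the newest picture that a camera, given by its name, has taken for a name from the list of things; names that differ only in an ending like _2 or _b are one class to them, and where a whole thing is asked for, a point or a joint stands for the part that bears it (a point fixed in the world has none). Each returns a list of dicts, best first, with "p" (0 to 1); they miss things now and then, are a little off and sometimes report something else, mostly with a low value. They report only what shows in the picture. A call takes as long as a camera call.
- eyes.recognise(camera, thing): "xy" ([column, row] in pixels, amid what is visible of it).
The state is a dict: "t": time; "joint_positions": joint angles; "joint_velocities": joint speeds; "joint_efforts": joint torques, N m; "ee_pos": TCP position; "tcp_rot": TCP orientation; "wrist_force": force on the tool from outside, world axes, zero at the start; "moment": the same for the moment, N m; "grip_width": finger opening in m.
Only numpy, scipy, OpenCV 4.12 (cv2) and the standard library are available. Lean on these libraries where they do the work, as an engineer would, in place of code of your own. Each camera call takes 0.05 s, during which the arm holds its last target. There are 200 camera calls.

## Working session

There is one attempt and no reset: what is moved stays moved. The work goes in short steps, Python scripts to look and compute and a shell command to move; the robot and the scene stay as the last step left them, time stands still between calls to the robot, and variables do not carry over. Pictures are saved under pics/ and viewed, about 12 in all and at most 16, crops included, and the job is handed in when it is done.

```bash
ls; mkdir -p pics; cat > h.py <<'E'
import numpy as np,cv2,sys
sys.path.insert(0,'.')
from plant import r,eyes,workorder
def cloud(name):
    c=eyes.calibration(name);p,d=eyes.snapshot(name)
    K=np.array(c["camera_matrix"]);T=np.array(c["T"])
    v,u=np.mgrid[0:d.shape[0],0:d.shape[1]]
    X=(u-K[0,2])/K[0,0]*d;Y=(v-K[1,2])/K[1,1]*d
    P=np.stack([X,-Y,-d],-1)@T[:3,:3].T+T[:3,3]
    P[d==0]=np.nan
    return p,d,P
def save(n,p): cv2.imwrite(f'pics/{n}.png',p[:,:,::-1])
E
python3 - <<'E'
from h import *
for n in("top","side"):
    p,d,P=cloud(n);save(n+"0",p);np.savez(f'{n}0.npz',p=p,P=P)
    c=eyes.calibration(n);print(n,np.round(c["T"],3).tolist(),np.round(c["camera_matrix"],1).tolist(),[k for k in c])
print(r.get_state())
E
```

```text
pics
top [[0.022, 0.999, -0.043, 0.467], [-1.0, 0.022, -0.005, 0.078], [-0.004, 0.043, 0.999, 1.606], [0.0, 0.0, 0.0, 1.0]] [[470.5, 0.0, 255.6], [0.0, 470.5, 184.3], [0.0, 0.0, 1.0]] ['camera_matrix', 'T']
side [[0.974, 0.11, -0.197, 0.329], [-0.225, 0.501, -0.835, -0.692], [0.007, 0.858, 0.513, 0.597], [0.0, 0.0, 0.0, 1.0]] [[360.3, 0.0, 256.0], [0.0, 360.3, 197.1], [0.0, 0.0, 1.0]] ['camera_matrix', 'T']
{'t': 0.1, 'joint_positions': array([1.17800186e+00, 8.74026677e-02, 1.75215347e-01, 1.65978273e+00,
       4.74564353e-06, 1.57083305e+00]), 'joint_velocities': array([-2.65451043e-04, -1.01292712e-03,  2.76260411e-03,  8.40163471e-05,
        2.06669505e-04, -7.82760141e-04]), 'joint_efforts': array([ 3.39805192e-04, -5.21558511e+01,  4.65655875e+01,  1.60470855e-02,
        8.79518240e-06,  5.09815294e-06]), 'ee_pos': array([0.21045379, 0.50794671, 0.24465628]), 'tcp_rot': array([-6.13052151e-01, -3.08095765e+00,  1.80666285e-03]), 'wrist_force': array([-0.52682924,  0.24023272, -0.48744386]), 'moment': array([-0.00287297, -0.00609427, -0.00681311]), 'grip_width': 0.08541988195587175}
```

View pics/top0.png

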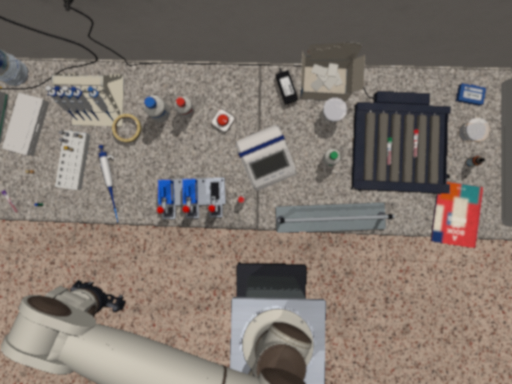

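View pics/side0.png

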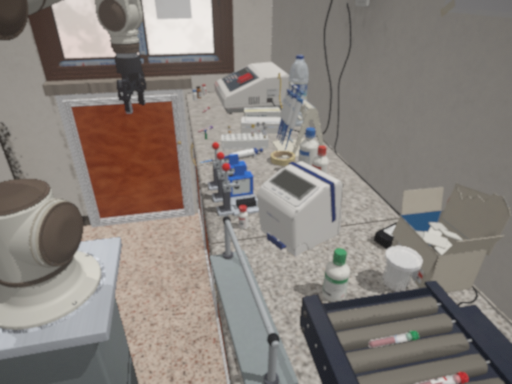

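Top view: jig around (190,195) with two frames (left, c, and middle, b; the right nest shows its bare black block, so a is absent). Rail is around (335,217), the dropper at (240,200), the rinse bottle at (333,157), and a solid instrument at (265,155).

```bash
python3 - <<'E'
from h import *
for n in("top","side"):
    z=np.load(n+'0.npz');p=z['p'].astype(int);P=z['P']
    R,G,B=p[...,0],p[...,1],p[...,2]
    H=P[...,2]
    inb=(P[...,0]>.25)&(P[...,0]<.75)&(P[...,1]>-.5)&(P[...,1]<.5)
    def st(lab,m):
        m=(m&inb).astype(np.uint8);k,l,s,c=cv2.connectedComponentsWithStats(m)
        for i in range(1,k):
            if s[i,4]>=6:
                q=P[l==i];print(n,lab,s[i,4],c[i].round(0),'mean',q.mean(0).round(3),'min',q.min(0).round(3),'max',q.max(0).round(3))
    st('red',(R>130)&(G<80)&(B<80)&(H>.03))
    st('blue',(B>120)&(R<70)&(H>.03))
    st('bar',(H>.105)&(H<.15)&(abs(P[...,1]+.2)<.22)&(P[...,0]<.45))
    if n=='top':
        st('foot',(H>.006)&(H<.02)&(P[...,0]<.46)&(P[...,1]<0))
        m=(H>.006)&(H<.02)&(P[...,0]<.46)&(P[...,1]<-.0)&inb
        print(cv2.minAreaRect(P[m][:,:2].astype(np.float32)))
    st('tall',(H>.07))
E
```

```text
top red 26 [222. 121.] mean [0.744 0.202 0.034] min [0.738 0.186 0.03 ] max [0.749 0.217 0.041]
top red 12 [416. 131.] mean [ 0.718 -0.433  0.077] min [ 0.711 -0.439  0.071] max [ 0.723 -0.429  0.084]
top red 26 [240. 199.] mean [0.483 0.134 0.064] min [0.474 0.125 0.055] max [0.491 0.142 0.07 ]
top red 33 [211. 208.] mean [0.455 0.22  0.155] min [0.447 0.211 0.148] max [0.463 0.23  0.162]
top red 32 [160. 209.] mean [0.446 0.379 0.157] min [0.438 0.368 0.147] max [0.456 0.388 0.165]
top red 31 [185. 208.] mean [0.45  0.299 0.156] min [0.442 0.291 0.147] max [0.458 0.307 0.164]
top blue 273 [189. 190.] mean [0.509 0.301 0.078] min [0.468 0.281 0.044] max [0.546 0.325 0.116]
top blue 259 [164. 191.] mean [0.505 0.381 0.079] min [0.465 0.359 0.058] max [0.541 0.404 0.118]
top bar 460 [336. 218.] mean [ 0.429 -0.169  0.123] min [ 0.411 -0.35   0.112] max [0.447 0.012 0.131]
top foot 752 [326. 212.] mean [ 0.445 -0.153  0.011] min [ 0.424 -0.351  0.006] max [ 0.46  -0.002  0.02 ]
top foot 950 [332. 226.] mean [ 0.402 -0.176  0.011] min [ 0.376 -0.359  0.006] max [ 0.428 -0.     0.02 ]
((
[... 2144 characters left out ...]
48 0.414 0.088] min [0.747 0.398 0.071] max [0.75  0.429 0.107]
side tall 4659 [300. 199.] mean [0.607 0.017 0.142] min [ 0.513 -0.045  0.07 ] max [0.727 0.154 0.187]
side tall 1126 [254. 293.] mean [ 0.433 -0.221  0.118] min [ 0.413 -0.354  0.07 ] max [0.45 0.01 0.13]
side tall 508 [339. 265.] mean [ 0.629 -0.175  0.093] min [ 0.608 -0.192  0.07 ] max [ 0.657 -0.148  0.121]
side tall 13 [388. 260.] mean [ 0.749 -0.168  0.076] min [ 0.748 -0.175  0.073] max [ 0.75  -0.161  0.08 ]
side tall 7940 [382. 345.] mean [ 0.628 -0.356  0.076] min [ 0.521 -0.446  0.07 ] max [ 0.75  -0.236  0.09 ]
side tall 38 [479. 382.] mean [ 0.741 -0.449  0.072] min [ 0.728 -0.453  0.07 ] max [ 0.75  -0.446  0.074]
```

```bash
python3 - <<'E'
import cv2
a=cv2.imread('pics/top0.png');s=cv2.imread('pics/side0.png')
A=cv2.resize(a[165:240,140:400],None,fx=3,fy=3,interpolation=2)
B=cv2.resize(s[130:380,190:360],None,fx=1.4,fy=1.4,interpolation=2)
import numpy as np
C=np.zeros((A.shape[0]+B.shape[0],800,3),np.uint8);C[:A.shape[0],:A.shape[1]]=A;C[A.shape[0]:,:B.shape[1]]=B
cv2.imwrite('pics/c0.png',C);print(C.shape)
E
```

```text
(575, 800, 3)
```

View pics/c0.png

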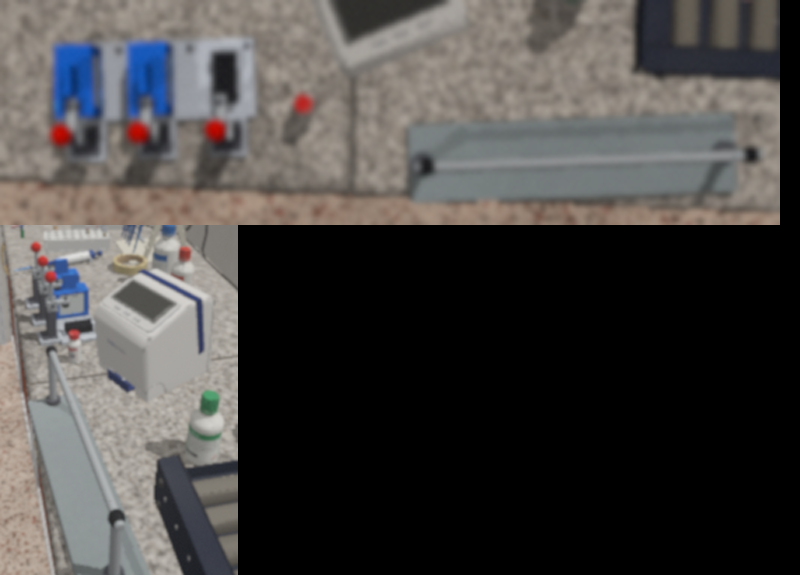

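Side view: all three clamps are shut, with frames in c and b only. The bar runs along world y at x≈0.43. Next I move above ball c, with the jaws along jig x.

```bash
python3 -m crank '[{"translation":[0.023,-0.013,0],"rot":[0,0,-6.4],"grip":1},{"translation":[0.024,-0.013,0],"rot":[0,0,-6.4],"grip":1},{"translation":[0.024,-0.013,0],"rot":[0,0,-6.4],"grip":0.6},{"translation":[0.024,-0.013,0],"rot":[0,0,-6.4],"grip":0.6},{"translation":[0.024,-0.013,0],"rot":[0,0,-6.4],"grip":0.6}]' 40
python3 -m crank '[{"translation":[0.023,-0.013,0],"rot":[0,0,-6.4],"grip":0.6},{"translation":[0.024,-0.013,0],"rot":[0,0,-6.4],"grip":0.6},{"translation":[0.024,-0.013,0],"rot":[0,0,-6.4],"grip":0.6},{"translation":[0.024,-0.013,0],"rot":[0,0,-6.4],"grip":0.6},{"translation":[0.022,-0.014,0],"rot":[0,0,-6.4],"grip":0.6}]'
cat >> h.py <<'E'
from scipy.spatial.transform import Rotation as Ro
def pose():
    s=r.get_state();M=Ro.from_rotvec(s['tcp_rot']).as_matrix()
    print('t',round(s['t'],2),'pos',s['ee_pos'].round(4),'yang',np.degrees(np.arctan2(M[1,1],M[0,1])).round(2),'z',M[:,2].round(3),'F',s['wrist_force'].round(1),'w',round(s['grip_width'],4),'j6',s['joint_positions'][5].round(2))
    return s
def wcloud():
    c=eyes.calibration('wrist');p,d=eyes.snapshot('wrist');K=np.array(c["camera_matrix"]);T=np.array(c["T"])
    v,u=np.mgrid[0:d.shape[0],0:d.shape[1]];x=u-K[0,2];y=v-K[1,2];f=K[0,0]
    R=np.hypot(x,y)+1e-9;th=R/f;t=np.tan(th)
    P=np.stack([x/R*t*d,-y/R*t*d,-d],-1)@T[:3,:3].T+T[:3,3];P[(d==0)|(th>1.3)]=np.nan
    return p,d,P
E
python3 - <<'E'
from h import *
pose();p,d,P=wcloud();save('w1',p);np.savez('w1.npz',p=p,P=P)
E
```

```text
t: 0.6
ee_pos: [0.3304, 0.4424, 0.2449]
tcp_rot: [-1.445, -2.789, 0.001]
wrist_force: [-0.5, 0.9, -1.2]
grip_width: 0.0511
t: 1.1
ee_pos: [0.4475, 0.3764, 0.2448]
tcp_rot: [-2.158, -2.283, 0.001]
wrist_force: [-0.1, 0.5, -0.1]
grip_width: 0.0513
t 1.1 pos [0.4475 0.3764 0.2448] yang 3.23 z [-0.001 -0.001 -1.   ] F [-0.1  0.5 -0.1] w 0.0513 j6 2.21
```

View pics/w1.png

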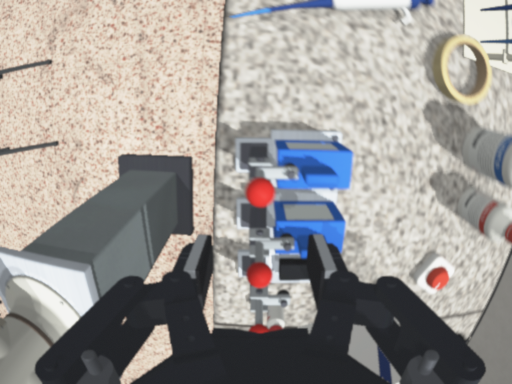

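The wrist view shows balls at (260,192), (259,273) and (262,330), and frames in two nests. Next I convert these to positions.

```bash
python3 - <<'E'
from h import *
z=np.load('w1.npz');p=z['p'].astype(int);P=z['P'];R,G,B=p[...,0],p[...,1],p[...,2];H=P[...,2]
def st(lab,m):
    k,l,s,c=cv2.connectedComponentsWithStats(m.astype(np.uint8))
    for i in range(1,k):
        if s[i,4]>=15:
            q=P[l==i];print(lab,s[i,4],c[i].round(0),'med',np.median(q,0).round(4),'min',q.min(0).round(3),'max',q.max(0).round(3))
near=(P[...,0]>.38)&(P[...,0]<.6)&(P[...,1]>.15)&(P[...,1]<.45)
st('red',(R>130)&(G<80)&(B<80)&near)
st('fin',(B>100)&(R<90)&(B>R+50)&near&(H>.1)&(H<.13))
st('bridge',(B>100)&(R<90)&(B>R+50)&near&(H>.07)&(H<.085))
st('anyfin',near&(H>.1)&(H<.125))
c=eyes.calibration('wrist');print(np.round(c['T'],3))
E
```

```text
red 612 [259. 192.] med [0.4465 0.383  0.1567] min [0.436 0.314 0.009] max [0.466 0.393 0.161]
red 385 [259. 276.] med [0.4509 0.3049 0.1569] min [0.441 0.231 0.075] max [0.462 0.312 0.16 ]
red 84 [259. 329.] med [0.4545 0.231  0.1507] min [0.445 0.228 0.147] max [0.464 0.234 0.155]
fin 408 [319. 176.] med [0.5022 0.3857 0.1113] min [0.487 0.379 0.1  ] max [0.519 0.39  0.114]
fin 108 [303. 250.] med [0.4952 0.3072 0.1106] min [0.491 0.299 0.1  ] max [0.501 0.31  0.113]
bridge 1790 [316. 165.] med [0.5053 0.3913 0.0759] min [0.463 0.362 0.071] max [0.542 0.407 0.085]
bridge 1337 [311. 230.] med [0.5071 0.3142 0.0758] min [0.467 0.282 0.07 ] max [0.548 0.328 0.085]
anyfin 49 [258. 173.] med [0.4449 0.3852 0.1088] min [0.441 0.382 0.1  ] max [0.45  0.386 0.119]
anyfin 408 [319. 176.] med [0.5022 0.3857 0.1113] min [0.487 0.379 0.1  ] max [0.519 0.39  0.114]
anyfin 112 [302. 250.] med [0.495  0.3071 0.1107] min [0.491 0.299 0.1  ] max [0.501 0.31  0.113]
anyfin 107 [258. 251.] med [0.4492 0.3046 0.1142] min [0.445 0.301 0.1  ] max [0.453 0.306 0.125]
anyfin 112 [259. 310.] med [0.4546 0.2248 0.1129] min [0.45 0.22 0.1 ] max [0.458 0.227 0.125]
[[ 0.999 -0.045 -0.015  0.446]
 [ 0.048  0.948  0.316  0.456]
 [ 0.    -0.316  0.949  0.373]
 [ 0.     0.     0.     1.   ]]
```

```bash
python3 -m crank '[{"translation":[0,0.001,-0.019],"rot":[0,0,0],"grip":0.6},{"translation":[0,0.001,-0.019],"rot":[0,0,0],"grip":0.6},{"translation":[0,0.001,-0.019],"rot":[0,0,0],"grip":0.6},{"translation":[0,0.001,-0.019],"rot":[0,0,0],"grip":0.6},{"translation":[0,0,-0.017],"rot":[0,0,0],"grip":0.6}]'
python3 -m crank '[{"translation":[-0.013,-0.001,0],"rot":[0,0,0],"grip":0.6},{"translation":[-0.009,0,-0.001],"rot":[0,0,0],"grip":0.6},{"translation":[-0.009,-0.001,-0.002],"rot":[0,0,0],"grip":0.6},{"translation":[-0.008,0,-0.003],"rot":[0,0,0],"grip":0.6},{"translation":[-0.008,-0.001,-0.004],"rot":[0,0,0],"grip":0.6}]'
python3 -m crank '[{"translation":[-0.007,0,-0.006],"rot":[0,0,0],"grip":0.6},{"translation":[-0.007,-0.001,-0.006],"rot":[0,0,0],"grip":0.6},{"translation":[-0.005,0,-0.007],"rot":[0,0,0],"grip":0.6},{"translation":[-0.005,0,-0.007],"rot":[0,0,0],"grip":0.6},{"translation":[-0.002,0,0],"rot":[0,0,0],"grip":0.6}]'
python3 -m crank '[{"translation":[0,0,0.01],"rot":[0,0,0],"grip":0.6},{"translation":[0,0,0.025],"rot":[0,0,0],"grip":0.6},{"translation":[0,0,0.035],"rot":[0,0,0],"grip":0.6},{"translation":[0.015,-0.02,0.04],"rot":[0,0,0],"grip":0.6},{"translation":[0.02,-0.022,0.01],"rot":[0,0,0],"grip":0.6}]'
python3 - <<'E'
from h import *
pose()
p,d,P=cloud('side');save('s2',cv2.resize(p[120:240,180:300],None,fx=4,fy=4))
E
```

```text
t: 1.65
ee_pos: [0.4461, 0.381, 0.1508]
tcp_rot: [-2.152, -2.289, 0.002]
wrist_force: [0.7, -0.6, 0.1]
grip_width: 0.0512
t: 2.15
ee_pos: [0.399, 0.3785, 0.143]
tcp_rot: [2.152, 2.289, 0.003]
wrist_force: [-0.3, 0.1, 0.8]
grip_width: 0.0515
t: 2.65
ee_pos: [0.3726, 0.3767, 0.1148]
tcp_rot: [-2.152, -2.288, 0.003]
wrist_force: [-0.9, 0.3, 0.4]
grip_width: 0.0511
t: 3.15
ee_pos: [0.4094, 0.3358, 0.2421]
tcp_rot: [2.15, 2.289, 0.011]
wrist_force: [0.7, 0.4, 0.6]
grip_width: 0.0515
t 3.15 pos [0.4094 0.3358 0.2421] yang 3.6 z [ 0.005  0.004 -1.   ] F [0.7 0.4 0.6] w 0.0515 j6 2.19
```

View pics/s2.png

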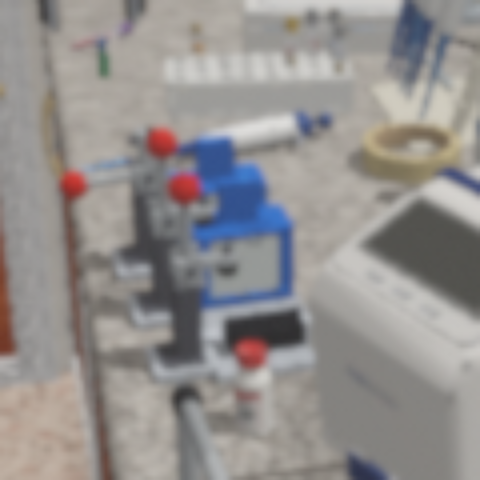

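Clamp c is open: its ball is level at (75,183) in the crop. Clamp b next.

```bash
python3 -m crank '[{"translation":[0.014,-0.011,0],"rot":[0,0,0],"grip":0.6},{"translation":[0.014,-0.011,0],"rot":[0,0,0],"grip":0.6},{"translation":[0.013,-0.011,0],"rot":[0,0,0],"grip":0.6},{"translation":[0,-0.001,-0.02],"rot":[0,0,0],"grip":0.6},{"translation":[0,0,-0.02],"rot":[0,0,0],"grip":0.6}]'
python3 -m crank '[{"translation":[0,0,-0.02],"rot":[0,0,0],"grip":0.6},{"translation":[0,0,-0.02],"rot":[0,0,0],"grip":0.6},{"translation":[0,0,-0.011],"rot":[0,0,0],"grip":0.6},{"translation":[0,0,0],"rot":[0,0,0],"grip":0.6},{"translation":[-0.013,-0.001,0],"rot":[0,0,0],"grip":0.6}]'
python3 -m crank '[{"translation":[-0.009,0,-0.001],"rot":[0,0,0],"grip":0.6},{"translation":[-0.009,-0.001,-0.002],"rot":[0,0,0],"grip":0.6},{"translation":[-0.008,0,-0.003],"rot":[0,0,0],"grip":0.6},{"translation":[-0.008,-0.001,-0.004],"rot":[0,0,0],"grip":0.6},{"translation":[-0.007,0,-0.006],"rot":[0,0,0],"grip":0.6}]'
python3 -m crank '[{"translation":[-0.007,-0.001,-0.006],"rot":[0,0,0],"grip":0.6},{"translation":[-0.005,0,-0.007],"rot":[0,0,0],"grip":0.6},{"translation":[-0.005,0,-0.007],"rot":[0,0,0],"grip":0.6},{"translation":[-0.003,0,0],"rot":[0,0,0],"grip":0.6},{"translation":[0,0,0.01],"rot":[0,0,0],"grip":0.6}]'
python3 -m crank '[{"translation":[0,0,0.025],"rot":[0,0,0],"grip":0.6},{"translation":[0,0,0.035],"rot":[0,0,0],"grip":0.6},{"translation":[0.015,0.01,0.04],"rot":[0,0,8],"grip":1},{"translation":[0.025,0.015,0.01],"rot":[0,0,8],"grip":1},{"translation":[0.025,0.015,0],"rot":[0,0,8],"grip":1}]'
python3 -m crank '[{"translation":[0.025,0.015,0],"rot":[0,0,8],"grip":1},{"translation":[0.025,0.015,0],"rot":[0,0,8],"grip":1},{"translation":[0.01,0.005,0],"rot":[0,0,8],"grip":1},{"translation":[0.002,0.005,0],"rot":[0,0,8],"grip":1},{"translation":[0.002,0.002,0],"rot":[0,0,8],"grip":1}]'
python3 -m crank '[{"translation":[0.001,0.001,0],"rot":[0,0,8],"grip":1},{"translation":[0,0,0],"rot":[0,0,8],"grip":1},{"translation":[0,0,0],"rot":[0,0,8],"grip":1},{"translation":[0,0,0],"rot":[0,0,1.5],"grip":1},{"translation":[0,0,0],"rot":[0,0,0],"grip":1}]'
python3 - <<'E'
from h import *
pose();p,d,P=wcloud();save('w3',p);np.savez('w3.npz',p=p,P=P)
p,d,P=cloud('side');save('s3',cv2.resize(p[120:240,180:300],None,fx=3,fy=3))
E
```

```text
t: 3.7
ee_pos: [0.4506, 0.3009, 0.1972]
tcp_rot: [2.154, 2.286, 0.003]
wrist_force: [-0.3, 0.4, -0.1]
grip_width: 0.0514
t: 4.2
ee_pos: [0.4372, 0.3002, 0.146]
tcp_rot: [2.153, 2.287, 0.001]
wrist_force: [-1.3, 0.7, -0.0]
grip_width: 0.0514
t: 4.7
ee_pos: [0.3948, 0.2981, 0.1293]
tcp_rot: [2.152, 2.288, 0.001]
wrist_force: [-0.1, 0.2, 0.8]
grip_width: 0.0513
t: 5.2
ee_pos: [0.3746, 0.2966, 0.1183]
tcp_rot: [-2.152, -2.288, 0.004]
wrist_force: [0.5, -0.2, -0.5]
grip_width: 0.0511
t: 5.7
ee_pos: [0.4422, 0.3382, 0.2334]
tcp_rot: [1.621, 2.688, 0.009]
wrist_force: [0.3, 0.5, -0.3]
grip_width: 0.0851
t: 6.2
ee_pos: [0.5052, 0.3796, 0.2297]
tcp_rot: [0.605, 3.083, 0.0]
wrist_force: [-0.6, -0.0, -0.0]
grip_width: 0.0852
t: 6.7
ee_pos: [0.5057, 0.3801, 0.2299]
tcp_rot: [-0.078, 3.14, 0.001]
wrist_force: [0.3, -0.0, -0.3]
grip_width: 0.0856
t 6.7 pos [0.5057 0.3801 0.2299] yang 92.84 z [ 0.001  0.    -1.   ] F [ 0.3 -0.  -0.3] w 0.0856 j6 0.59
```

```bash
python3 - <<'E'
import cv2,numpy as np
a=cv2.imread('pics/w3.png');b=cv2.imread('pics/s3.png')
C=np.zeros((384,800,3),np.uint8);C[:,:440]=a[:,36:476];C[:360,440:]=b;cv2.imwrite('pics/c3.png',C)
E
```

```text
(no output)
```

View pics/c3.png

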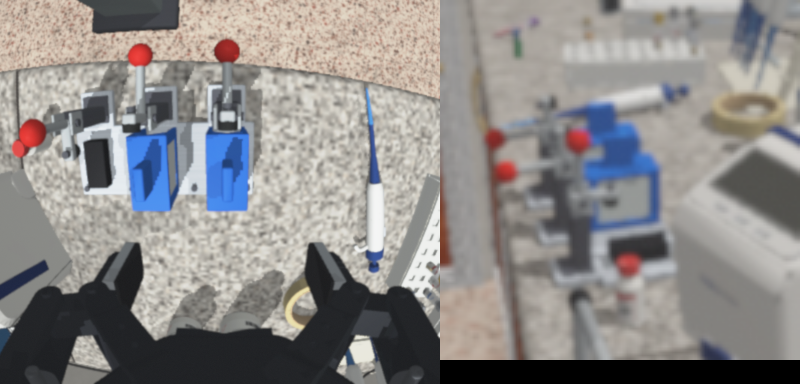

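Clamps b and c are both open (balls level in both views). Now I refine the fin positions.

```bash
python3 - <<'E'
from h import *
z=np.load('w3.npz');p=z['p'].astype(int);P=z['P'];R,G,B=p[...,0],p[...,1],p[...,2];H=P[...,2]
near=(P[...,0]>.46)&(P[...,0]<.6)&(P[...,1]>.25)&(P[...,1]<.45)&(B>R+40)
for lab,lo,hi in(('fin',.107,.12),('bridge',.07,.083)):
    k,l,s,c=cv2.connectedComponentsWithStats((near&(H>lo)&(H<hi)).astype(np.uint8))
    for i in range(1,k):
        if s[i,4]>30:
            q=P[l==i];print(lab,s[i,4],c[i].round(),np.percentile(q,[2,50,98],axis=0).round(4).tolist(),cv2.minAreaRect(q[:,:2].astype(np.float32)))
E
```

```text
fin 387 [175. 184.] [[0.492, 0.2992, 0.1075], [0.5063, 0.3047, 0.1116], [0.5219, 0.3093, 0.1129]] ((0.507358193397522, 0.30412694811820984), (0.031747251749038696, 0.010524534620344639), 4.271229267120361)
fin 382 [263. 183.] [[0.4874, 0.3789, 0.1097], [0.5017, 0.3836, 0.1115], [0.5173, 0.3886, 0.113]] ((0.5022698044776917, 0.3837421238422394), (0.031060941517353058, 0.008890326134860516), 2.9525184631347656)
bridge 2853 [263. 170.] [[0.464, 0.3631, 0.074], [0.4969, 0.3828, 0.0758], [0.541, 0.4042, 0.0774]] ((0.5028805732727051, 0.3837183713912964), (0.0794941708445549, 0.042159177362918854), 3.1447904109954834)
bridge 2386 [186. 170.] [[0.4684, 0.2841, 0.0738], [0.498, 0.3098, 0.0758], [0.5455, 0.3256, 0.078]] ((0.5070362091064453, 0.3041364848613739), (0.07964574545621872, 0.0426512248814106), 3.2487294673919678)
```

```bash
python3 -m crank '[{"translation":[-0.002,0.004,-0.025],"rot":[0,0,0.3],"grip":1},{"translation":[0,0,-0.03],"rot":[0,0,0],"grip":1},{"translation":[0,0,-0.03],"rot":[0,0,0],"grip":1},{"translation":[0,0,-0.03],"rot":[0,0,0],"grip":1},{"translation":[0,0,-0.02],"rot":[0,0,0],"grip":1}]' 60
python3 -m crank '[{"translation":[0,0,0],"rot":[0,0,0],"grip":0},{"translation":[0,0,0],"rot":[0,0,0],"grip":0},{"translation":[0,0,0],"rot":[0,0,0],"grip":0},{"translation":[0,0,0],"rot":[0,0,0],"grip":0},{"translation":[0,0,0],"rot":[0,0,0],"grip":0}]' 60
python3 - <<'E'
from h import *
pose()
E
```

```text
t: 7.3
ee_pos: [0.5029, 0.3836, 0.0921]
tcp_rot: [0.086, -3.139, 0.002]
wrist_force: [-0.6, -0.5, -0.8]
grip_width: 0.0854
t: 7.8
ee_pos: [0.5039, 0.3844, 0.0954]
tcp_rot: [-0.09, 3.139, 0.001]
wrist_force: [0.3, -0.7, -0.0]
grip_width: 0.0123
t 7.8 pos [0.5039 0.3844 0.0954] yang 93.28 z [ 0.001  0.001 -1.   ] F [ 0.3 -0.7 -0. ] w 0.0123 j6 0.59
```

```bash
python3 -m crank '[{"translation":[0,0,0],"rot":[0,0,0],"grip":0},{"translation":[0,0,0.01],"rot":[0,0,0],"grip":0},{"translation":[0,0,0.015],"rot":[0,0,0],"grip":0},{"translation":[0,0,0.025],"rot":[0,0,0],"grip":0},{"translation":[0,0,0.03],"rot":[0,0,0],"grip":0}]' 60
python3 -m crank '[{"translation":[0,0,0.03],"rot":[0,0,0],"grip":0},{"translation":[0,0,0.03],"rot":[0,0,0],"grip":0},{"translation":[0,0,0.03],"rot":[0,0,0],"grip":0},{"translation":[0,0,0.01],"rot":[0,0,0],"grip":0},{"translation":[0,0,0],"rot":[0,0,0],"grip":0}]'
cat >> h.py <<'E'
def bar(ns=("top","side")):
    for n in ns:
        p,d,P=cloud(n);x,y,z=P[...,0],P[...,1],P[...,2]
        m=(z>.112)&(z<.135)&(x<.5)&(x>.33)&(y>-.42)&(y<.06)
        q=P[m]
        for _ in range(3):
            a=np.polyfit(q[:,1],q[:,0],1);e=abs(np.polyval(a,q[:,1])-q[:,0]);q=q[e<.010]
        print(n,'bar n',len(q),'x at y=-.17',np.polyval(a,-.17).round(4),'slope',a[0].round(4),'deg',np.degrees(np.arctan(a[0])).round(2),'y',np.percentile(q[:,1],[1,99]).round(3),'ztop',np.percentile(q[:,2],90).round(4))
E
python3 - <<'E'
from h import *
pose();bar();p,d,P=cloud('side');save('s4',cv2.resize(p[60:240,150:330],None,fx=2.5,fy=2.5))
E
```

```text
t: 8.3
ee_pos: [0.5031, 0.3839, 0.1755]
tcp_rot: [0.09, -3.139, 0.001]
wrist_force: [0.6, 0.0, -1.6]
grip_width: 0.009
t: 8.8
ee_pos: [0.504, 0.3844, 0.2762]
tcp_rot: [-0.09, 3.138, 0.003]
wrist_force: [0.3, 0.4, -1.1]
grip_width: 0.0088
t 8.8 pos [0.504  0.3844 0.2762] yang 93.29 z [ 0.003  0.002 -1.   ] F [ 0.3  0.4 -1.1] w 0.0088 j6 0.59
top bar n 458 x at y=-.17 0.4291 slope -0.0597 deg -3.42 y [-0.345  0.009] ztop 0.1282
side bar n 947 x at y=-.17 0.4304 slope -0.0582 deg -3.33 y [-0.353 -0.002] ztop 0.1259
```

View pics/s4.png

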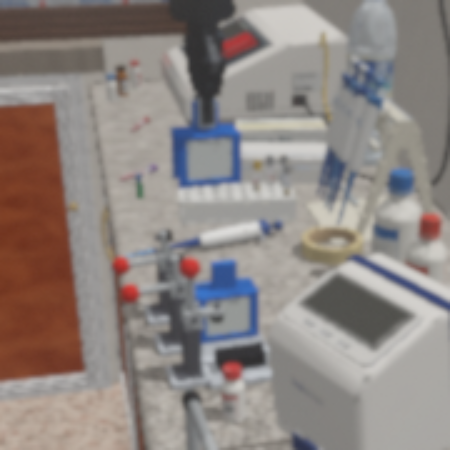

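The frame hangs straight in the grip. I carry it over to the rail.

```bash
python3 -m crank '[{"translation":[-0.015,-0.025,0],"rot":[0,0,-6],"grip":0},{"translation":[-0.015,-0.025,0],"rot":[0,0,-6],"grip":0},{"translation":[-0.015,-0.025,0],"rot":[0,0,-6],"grip":0},{"translation":[-0.015,-0.025,0],"rot":[0,0,-6],"grip":0},{"translation":[-0.015,-0.025,0],"rot":[0,0,-6],"grip":0}]'
python3 -m crank '[{"translation":[0,-0.033,0],"rot":[0,0,-6],"grip":0},{"translation":[0,-0.033,0],"rot":[0,0,-6],"grip":0},{"translation":[0,-0.033,0],"rot":[0,0,-6],"grip":0},{"translation":[0,-0.033,0],"rot":[0,0,-6],"grip":0},{"translation":[0,-0.033,0],"rot":[0,0,-6],"grip":0}]'
python3 -m crank '[{"translation":[0,-0.033,0],"rot":[0,0,-6],"grip":0},{"translation":[0,-0.033,0],"rot":[0,0,-6],"grip":0},{"translation":[0,-0.033,0],"rot":[0,0,-6],"grip":0},{"translation":[0,-0.033,0],"rot":[0,0,-6],"grip":0},{"translation":[0,-0.033,0],"rot":[0,0,-6],"grip":0}]'
python3 -m crank '[{"translation":[0.001,-0.033,0],"rot":[0,0,0],"grip":0},{"translation":[0.001,-0.033,0],"rot":[0,0,0],"grip":0},{"translation":[0.001,-0.033,0],"rot":[0,0,0],"grip":0},{"translation":[0.001,-0.033,0],"rot":[0,0,0],"grip":0},{"translation":[0,-0.033,0],"rot":[0,0,0],"grip":0}]'
python3 - <<'E'
from h import *
pose();bar();p,d,P=cloud('side');save('s5',p);p,d,P=wcloud();save('w5',p);np.savez('w5.npz',p=p,P=P)
C=np.hstack([cv2.imread('pics/s5.png')[90:,160:460],cv2.imread('pics/w5.png')[:294]]);cv2.imwrite('pics/c5.png',C[:,:800])
E
```

```text
t: 9.45
ee_pos: [0.4273, 0.2579, 0.2724]
tcp_rot: [-0.732, -3.053, 0.003]
wrist_force: [-0.3, -0.6, -0.3]
grip_width: 0.009
t: 9.95
ee_pos: [0.4278, 0.0928, 0.2727]
tcp_rot: [-1.497, -2.76, 0.002]
wrist_force: [0.9, -0.4, -1.2]
grip_width: 0.0091
t: 10.45
ee_pos: [0.4278, -0.0721, 0.2728]
tcp_rot: [-2.16, -2.278, 0.002]
wrist_force: [0.6, -0.2, -1.7]
grip_width: 0.0088
t: 10.95
ee_pos: [0.4319, -0.2371, 0.2726]
tcp_rot: [-2.155, -2.283, 0.001]
wrist_force: [0.1, 0.5, -1.4]
grip_width: 0.0093
t 10.95 pos [ 0.4319 -0.2371  0.2726] yang 3.29 z [-0.002  0.001 -1.   ] F [ 0.1  0.5 -1.4] w 0.0093 j6 1.01
top bar n 289 x at y=-.17 0.4291 slope -0.0597 deg -3.41 y [-0.217  0.012] ztop 0.1282
side bar n 716 x at y=-.17 0.4303 slope -0.0593 deg -3.39 y [-0.354  0.   ] ztop 0.1261
```

View pics/c5.png

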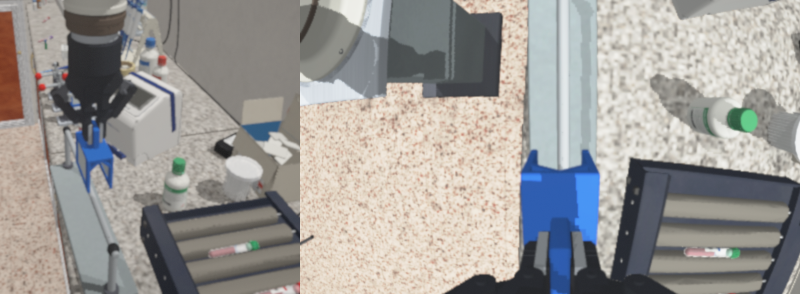

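The frame is aligned over the bar, and the rail has not shifted. Lowering now.

```bash
python3 -m crank '[{"translation":[0.001,0,-0.02],"rot":[0,0,0],"grip":0},{"translation":[0,0,-0.025],"rot":[0,0,0],"grip":0},{"translation":[0,0,-0.025],"rot":[0,0,0],"grip":0},{"translation":[0,0,-0.025],"rot":[0,0,0],"grip":0},{"translation":[0,0,-0.01],"rot":[0,0,0],"grip":0}]'
python3 -m crank '[{"translation":[0,0,-0.005],"rot":[0,0,0],"grip":0},{"translation":[0,0,-0.004],"rot":[0,0,0],"grip":0},{"translation":[0,0,-0.003],"rot":[0,0,0],"grip":0},{"translation":[0,0,0],"rot":[0,0,0],"grip":0},{"translation":[0,0,0],"rot":[0,0,0],"grip":0}]'
python3 - <<'E'
from h import *
pose()
E
```

```text
t: 11.65
ee_pos: [0.4325, -0.2342, 0.1665]
tcp_rot: [-2.153, -2.283, 0.001]
wrist_force: [-0.8, 0.1, -1.2]
grip_width: 0.0087
t: 12.15
ee_pos: [0.4338, -0.236, 0.1579]
tcp_rot: [2.156, 2.284, 0.0]
wrist_force: [0.5, 0.1, -0.7]
grip_width: 0.0093
t 12.15 pos [ 0.4338 -0.236   0.1579] yang 3.29 z [ 0.001 -0.    -1.   ] F [ 0.5  0.1 -0.7] w 0.0093 j6 1.02
```

```bash
python3 -m crank '[{"translation":[0,0,-0.002],"rot":[0,0,0],"grip":0},{"translation":[0,0,-0.002],"rot":[0,0,0],"grip":0},{"translation":[0,0,0],"rot":[0,0,0],"grip":0},{"translation":[0,0,0],"rot":[0,0,0],"grip":0.3},{"translation":[0,0,0],"rot":[0,0,0],"grip":0.5}]'
python3 -m crank '[{"translation":[0,0,0],"rot":[0,0,0],"grip":0.7},{"translation":[0,0,0.005],"rot":[0,0,0],"grip":0.8},{"translation":[0,0,0.025],"rot":[0,0,0],"grip":0.8},{"translation":[0,0,0.035],"rot":[0,0,0],"grip":0.8},{"translation":[0,0,0.04],"rot":[0,0,0],"grip":0.8}]'
python3 -m crank '[{"translation":[0,0.033,0.015],"rot":[0,0,6],"grip":1},{"translation":[0,0.033,0],"rot":[0,0,6],"grip":1},{"translation":[0,0.033,0],"rot":[0,0,6],"grip":1},{"translation":[0,0.033,0],"rot":[0,0,6],"grip":1},{"translation":[0,0.033,0],"rot":[0,0,6],"grip":1}]'
python3 -m crank '[{"translation":[-0.005,0.033,0],"rot":[0,0,6],"grip":1},{"translation":[0,0.033,0],"rot":[0,0,6],"grip":1},{"translation":[0,0.033,0],"rot":[0,0,6],"grip":1},{"translation":[0,0.033,0],"rot":[0,0,6],"grip":1},{"translation":[0,0.033,0],"rot":[0,0,6],"grip":1}]'
python3 -m crank '[{"translation":[0.013,0.033,0],"rot":[0,0,6],"grip":1},{"translation":[0.013,0.033,0],"rot":[0,0,6],"grip":1},{"translation":[0.013,0.033,0],"rot":[0,0,6],"grip":1},{"translation":[0.013,0.033,0],"rot":[0,0,6],"grip":1},{"translation":[0.013,0.033,0],"rot":[0,0,6],"grip":1}]'
python3 - <<'E'
from h import *
pose();bar();p,d,P=cloud('side');save('s6',p);p,d,P=wcloud();save('w6',p);np.savez('w6.npz',p=p,P=P)
C=np.hstack([cv2.imread('pics/s6.png')[90:,160:460],cv2.imread('pics/w6.png')[:294]]);cv2.imwrite('pics/c6.png',C[:,:800])
E
```

```text
t: 12.65
ee_pos: [0.4333, -0.2358, 0.1532]
tcp_rot: [-2.156, -2.284, 0.001]
wrist_force: [0.1, 0.2, 0.3]
grip_width: 0.0373
t: 13.15
ee_pos: [0.433, -0.2356, 0.259]
tcp_rot: [-2.156, -2.283, 0.001]
wrist_force: [1.1, 0.2, -0.8]
grip_width: 0.0684
t: 13.65
ee_pos: [0.4332, -0.0697, 0.2737]
tcp_rot: [1.486, 2.767, 0.0]
wrist_force: [0.3, -0.3, 0.2]
grip_width: 0.0852
t: 14.15
ee_pos: [0.4282, 0.0954, 0.2738]
tcp_rot: [0.719, 3.058, 0.0]
wrist_force: [0.6, -0.6, 0.9]
grip_width: 0.0852
t: 14.65
ee_pos: [0.4938, 0.2606, 0.2736]
tcp_rot: [-0.097, 3.14, -0.0]
wrist_force: [0.5, -0.7, 0.4]
grip_width: 0.0856
t 14.65 pos [0.4938 0.2606 0.2736] yang 93.55 z [ 0. -0. -1.] F [ 0.5 -0.7  0.4] w 0.0856 j6 0.42
top bar n 459 x at y=-.17 0.4292 slope -0.0607 deg -3.48 y [-0.346  0.009] ztop 0.1326
side bar n 992 x at y=-.17 0.4294 slope -0.0566 deg -3.24 y [-0.353 -0.003] ztop 0.1335
```

View pics/c6.png

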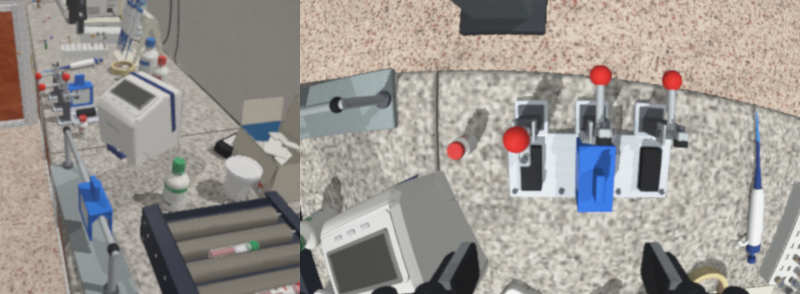

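Frame c hangs upright on the bar, and the left-hand nest is empty. Now frame b.

```bash
python3 -m crank '[{"translation":[0.007,0.022,0],"rot":[0,0,-0.3],"grip":1},{"translation":[0.006,0.021,0],"rot":[0,0,0],"grip":1},{"translation":[0,0,-0.02],"rot":[0,0,0],"grip":1},{"translation":[0,0,-0.03],"rot":[0,0,0],"grip":1},{"translation":[0,0,-0.03],"rot":[0,0,0],"grip":1}]' 60
python3 - <<'E'
from h import *
pose()
E
```

```text
t: 15.35
ee_pos: [0.5066, 0.3012, 0.1934]
tcp_rot: [-0.079, 3.139, 0.001]
wrist_force: [1.2, -0.1, -1.1]
grip_width: 0.0854
t 15.35 pos [0.5066 0.3012 0.1934] yang 92.88 z [ 0.001  0.001 -1.   ] F [ 1.2 -0.1 -1.1] w 0.0854 j6 0.49
```

```bash
python3 -m crank '[{"translation":[0,0.002,-0.03],"rot":[0,0,0.3],"grip":1},{"translation":[0,0,-0.02],"rot":[0,0,0],"grip":1},{"translation":[0,0,0],"rot":[0,0,0],"grip":1},{"translation":[0,0,0],"rot":[0,0,0],"grip":1},{"translation":[0,0,0],"rot":[0,0,0],"grip":1}]' 60
python3 - <<'E'
from h import *
pose()
E
```

```text
t: 15.85
ee_pos: [0.5071, 0.304, 0.1454]
tcp_rot: [-0.089, 3.138, 0.002]
wrist_force: [0.3, -0.3, -0.4]
grip_width: 0.0856
t 15.85 pos [0.5071 0.304  0.1454] yang 93.24 z [ 0.002  0.001 -1.   ] F [ 0.3 -0.3 -0.4] w 0.0856 j6 0.48
```

```bash
python3 -m crank '[{"translation":[0,0,-0.03],"rot":[0,0,0],"grip":1},{"translation":[0,0,-0.02],"rot":[0,0,0],"grip":1},{"translation":[0,0,0],"rot":[0,0,0],"grip":1},{"translation":[0,0,0],"rot":[0,0,0],"grip":0},{"translation":[0,0,0],"rot":[0,0,0],"grip":0}]' 60
python3 -m crank '[{"translation":[0,0,0],"rot":[0,0,0],"grip":0},{"translation":[0,0,0],"rot":[0,0,0],"grip":0},{"translation":[0,0,0],"rot":[0,0,0],"grip":0},{"translation":[0,0,0],"rot":[0,0,0],"grip":0},{"translation":[0,0,0.01],"rot":[0,0,0],"grip":0}]' 60
python3 -m crank '[{"translation":[0,0,0.015],"rot":[0,0,0],"grip":0},{"translation":[0,0,0.025],"rot":[0,0,0],"grip":0},{"translation":[0,0,0.03],"rot":[0,0,0],"grip":0},{"translation":[0,0,0.03],"rot":[0,0,0],"grip":0},{"translation":[0,0,0.03],"rot":[0,0,0],"grip":0}]'
python3 -m crank '[{"translation":[0,0,0.03],"rot":[0,0,0],"grip":0},{"translation":[0,0,0.02],"rot":[0,0,0],"grip":0},{"translation":[0,0,0],"rot":[0,0,0],"grip":0},{"translation":[0,0,0],"rot":[0,0,0],"grip":0},{"translation":[0,0,0],"rot":[0,0,0],"grip":0}]'
python3 - <<'E'
from h import *
pose();bar()
E
```

```text
t: 16.35
ee_pos: [0.5073, 0.3046, 0.0954]
tcp_rot: [-0.09, 3.138, 0.002]
wrist_force: [-0.2, -0.7, 0.4]
grip_width: 0.0591
t: 16.85
ee_pos: [0.5059, 0.3037, 0.1023]
tcp_rot: [0.09, -3.138, 0.002]
wrist_force: [-0.2, 0.7, -0.9]
grip_width: 0.0094
t: 17.35
ee_pos: [0.5064, 0.304, 0.2359]
tcp_rot: [-0.09, 3.139, 0.001]
wrist_force: [-0.1, 0.2, -1.5]
grip_width: 0.0091
t: 17.85
ee_pos: [0.5063, 0.304, 0.2822]
tcp_rot: [0.09, -3.139, 0.001]
wrist_force: [0.1, -0.5, -0.6]
grip_width: 0.0095
t 17.85 pos [0.5063 0.304  0.2822] yang 93.3 z [-0.001 -0.001 -1.   ] F [ 0.1 -0.5 -0.6] w 0.0095 j6 0.48
top bar n 459 x at y=-.17 0.4291 slope -0.0603 deg -3.45 y [-0.345  0.009] ztop 0.1321
side bar n 985 x at y=-.17 0.4295 slope -0.0567 deg -3.25 y [-0.353 -0.002] ztop 0.1336
```

```bash
python3 -m crank '[{"translation":[-0.016,-0.017,0],"rot":[0,0,-6],"grip":0},{"translation":[-0.016,-0.017,0],"rot":[0,0,-6],"grip":0},{"translation":[-0.016,-0.017,0],"rot":[0,0,-6],"grip":0},{"translation":[-0.016,-0.017,0],"rot":[0,0,-6],"grip":0},{"translation":[-0.016,-0.017,0],"rot":[0,0,-6],"grip":0}]'
python3 -m crank '[{"translation":[0,-0.032,0],"rot":[0,0,-6],"grip":0},{"translation":[0,-0.032,0],"rot":[0,0,-6],"grip":0},{"translation":[0,-0.032,0],"rot":[0,0,-6],"grip":0},{"translation":[0,-0.032,0],"rot":[0,0,-6],"grip":0},{"translation":[0,-0.032,0],"rot":[0,0,-6],"grip":0}]'
python3 -m crank '[{"translation":[0,-0.032,0],"rot":[0,0,-6],"grip":0},{"translation":[0,-0.032,0],"rot":[0,0,-6],"grip":0},{"translation":[0,-0.032,0],"rot":[0,0,-6],"grip":0},{"translation":[0,-0.032,0],"rot":[0,0,-6],"grip":0},{"translation":[0,-0.032,0],"rot":[0,0,-6],"grip":0}]'
python3 - <<'E'
from h import *
pose();bar();p,d,P=cloud('side');save('s7',p);p,d,P=wcloud();save('w7',p);np.savez('w7.npz',p=p,P=P)
C=np.hstack([cv2.imread('pics/s7.png')[90:,160:460],cv2.imread('pics/w7.png')[:294]]);cv2.imwrite('pics/c7.png',C[:,:800])
E
```

```text
t: 18.45
ee_pos: [0.4255, 0.2183, 0.2824]
tcp_rot: [-0.732, -3.054, 0.001]
wrist_force: [-0.0, -1.2, -1.7]
grip_width: 0.009
t: 18.95
ee_pos: [0.426, 0.0579, 0.2826]
tcp_rot: [-1.497, -2.761, 0.001]
wrist_force: [0.0, 0.3, 0.1]
grip_width: 0.0089
t: 19.45
ee_pos: [0.426, -0.1021, 0.2827]
tcp_rot: [-2.161, -2.279, 0.001]
wrist_force: [0.7, -0.7, -0.3]
grip_width: 0.009
t 19.45 pos [ 0.426  -0.1021  0.2827] yang 3.04 z [-0.001  0.    -1.   ] F [ 0.7 -0.7 -0.3] w 0.009 j6 1.28
top bar n 156 x at y=-.17 0.4291 slope -0.0589 deg -3.37 y [-0.349  0.012] ztop 0.1291
side bar n 945 x at y=-.17 0.429 slope -0.0614 deg -3.52 y [-0.353 -0.006] ztop 0.1335
```

View pics/c7.png

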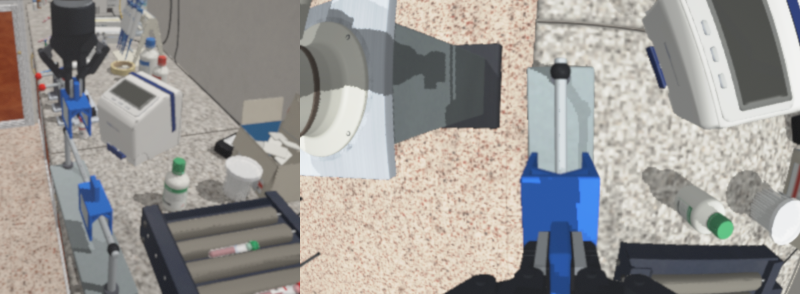

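The frame is aligned, the rail is unmoved, and frame c hangs well. Lowering in the same way.

```bash
python3 -m crank '[{"translation":[0,0,-0.02],"rot":[0,0,0.3],"grip":0},{"translation":[0,0,-0.03],"rot":[0,0,0],"grip":0},{"translation":[0,0,-0.03],"rot":[0,0,0],"grip":0},{"translation":[0,0,-0.025],"rot":[0,0,0],"grip":0},{"translation":[0,0,-0.01],"rot":[0,0,0],"grip":0}]'
python3 -m crank '[{"translation":[0,0,-0.005],"rot":[0,0,0],"grip":0},{"translation":[0,0,-0.004],"rot":[0,0,0],"grip":0},{"translation":[0,0,-0.003],"rot":[0,0,0],"grip":0},{"translation":[0,0,0],"rot":[0,0,0],"grip":0},{"translation":[0,0,0],"rot":[0,0,0],"grip":0}]'
python3 - <<'E'
from h import *
pose()
E
```

```text
t: 20.15
ee_pos: [0.4255, -0.0996, 0.1657]
tcp_rot: [-2.146, -2.29, 0.002]
wrist_force: [-0.3, 0.3, -0.4]
grip_width: 0.009
t: 20.65
ee_pos: [0.4268, -0.101, 0.1569]
tcp_rot: [2.15, 2.289, 0.001]
wrist_force: [-0.2, 0.3, -1.1]
grip_width: 0.0091
t 20.65 pos [ 0.4268 -0.101   0.1569] yang 3.59 z [ 0.001 -0.    -1.   ] F [-0.2  0.3 -1.1] w 0.0091 j6 1.28
```

```bash
python3 -m crank '[{"translation":[0,0,-0.002],"rot":[0,0,0],"grip":0},{"translation":[0,0,-0.001],"rot":[0,0,0],"grip":0},{"translation":[0,0,0],"rot":[0,0,0],"grip":0},{"translation":[0,0,0],"rot":[0,0,0],"grip":0.3},{"translation":[0,0,0],"rot":[0,0,0],"grip":0.5}]'
python3 -m crank '[{"translation":[0,0,0],"rot":[0,0,0],"grip":0.7},{"translation":[0,0,0.005],"rot":[0,0,0],"grip":0.8},{"translation":[0,0,0.025],"rot":[0,0,0],"grip":0.8},{"translation":[0,0,0.035],"rot":[0,0,0],"grip":0.8},{"translation":[0,0,0.04],"rot":[0,0,0],"grip":0.8}]'
python3 -m crank '[{"translation":[-0.002,0.03,0],"rot":[0,0,6],"grip":0.7},{"translation":[-0.002,0.03,0],"rot":[0,0,6],"grip":0.7},{"translation":[-0.002,0.03,0],"rot":[0,0,6],"grip":0.7},{"translation":[-0.002,0.03,0],"rot":[0,0,6],"grip":0.7},{"translation":[-0.002,0.03,0],"rot":[0,0,6],"grip":0.7}]'
python3 -m crank '[{"translation":[-0.002,0.03,0],"rot":[0,0,6],"grip":0.7},{"translation":[-0.002,0.03,0],"rot":[0,0,6],"grip":0.7},{"translation":[-0.002,0.03,0],"rot":[0,0,6],"grip":0.7},{"translation":[-0.002,0.03,0],"rot":[0,0,6],"grip":0.7},{"translation":[-0.002,0.03,0],"rot":[0,0,6],"grip":0.7}]'
python3 -m crank '[{"translation":[-0.003,0.022,0],"rot":[0,0,6],"grip":0.7},{"translation":[-0.003,0.022,0],"rot":[0,0,6],"grip":0.7},{"translation":[-0.003,0.022,0],"rot":[0,0,6],"grip":0.7},{"translation":[-0.003,0.022,0],"rot":[0,0,6],"grip":0.7},{"translation":[-0.003,0.011,0],"rot":[0,0,5.7],"grip":0.7}]'
python3 - <<'E'
from h import *
pose();bar();p,d,P=cloud('side');save('s8',p);p,d,P=wcloud();save('w8',p)
q=p.astype(int);R,G,B=q[...,0],q[...,1],q[...,2]
m=(R>120)&(G<80)&(B<80)&(P[...,0]<.48)&(P[...,1]>.15)&(P[...,1]<.5)&(P[...,2]>.05)
k,l,s,c=cv2.connectedComponentsWithStats(m.astype(np.uint8))
for i in range(1,k):
    if s[i,4]>20:
        Q=P[l==i];print(s[i,4],c[i].round(),np.median(Q,0).round(4),np.percentile(Q,2,axis=0).round(3),np.percentile(Q,98,axis=0).round(3))
C=np.hstack([cv2.imread('pics/s8.png')[90:,160:460],cv2.imread('pics/w8.png')[:294]]);cv2.imwrite('pics/c8.png',C[:,:800])
E
```

```text
t: 21.15
ee_pos: [0.4266, -0.1009, 0.1534]
tcp_rot: [2.151, 2.29, 0.0]
wrist_force: [-0.3, 0.5, 0.5]
grip_width: 0.0372
t: 21.65
ee_pos: [0.426, -0.1008, 0.2592]
tcp_rot: [-2.15, -2.289, 0.001]
wrist_force: [0.6, -0.5, 0.1]
grip_width: 0.0682
t: 22.15
ee_pos: [0.4163, 0.0502, 0.2588]
tcp_rot: [1.479, 2.771, 0.001]
wrist_force: [0.7, -0.1, -0.6]
grip_width: 0.0598
t: 22.65
ee_pos: [0.4063, 0.2004, 0.2588]
tcp_rot: [0.711, 3.06, 0.001]
wrist_force: [-1.2, -0.2, -0.1]
grip_width: 0.0599
t: 23.15
ee_pos: [0.3913, 0.2996, 0.2584]
tcp_rot: [0.099, -3.14, -0.0]
wrist_force: [0.6, -1.5, -0.0]
grip_width: 0.06
t 23.15 pos [0.3913 0.2996 0.2584] yang 93.6 z [-0.  0. -1.] F [ 0.6 -1.5 -0. ] w 0.06 j6 0.59
top bar n 423 x at y=-.17 0.4291 slope -0.0598 deg -3.42 y [-0.346  0.009] ztop 0.1332
side bar n 1019 x at y=-.17 0.4282 slope -0.0665 deg -3.8 y [-0.353 -0.002] ztop 0.1339
330 [259. 169.] [0.3875 0.2979 0.0921] [0.379 0.288 0.086] [0.397 0.308 0.095]
328 [332. 169.] [0.3832 0.3748 0.092 ] [0.375 0.366 0.084] [0.393 0.385 0.095]
205 [170. 246.] [0.4465 0.2195 0.1557] [0.391 0.213 0.149] [0.456 0.253 0.255]
```

View pics/c8.png

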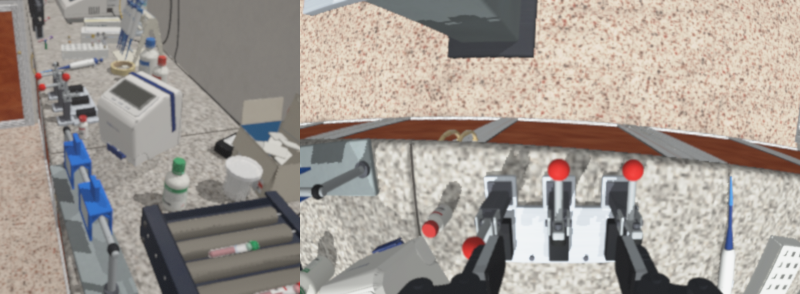

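Both frames now hang on the rail. Next I grip ball b lightly and swing it up its arc to shut the clamp.

```bash
python3 -m crank '[{"translation":[-0.003,-0.001,-0.03],"rot":[0,0,-0.3],"grip":0.7},{"translation":[0,-0.001,-0.04],"rot":[0,0,0],"grip":0.7},{"translation":[0,0,-0.04],"rot":[0,0,0],"grip":0.7},{"translation":[0,0,-0.04],"rot":[0,0,0],"grip":0.7},{"translation":[0,0,-0.028],"rot":[0,0,0],"grip":0.7}]' 20
python3 -m crank '[{"translation":[0,0,0],"rot":[0,0,0],"grip":0.7},{"translation":[0,0,0],"rot":[0,0,0],"grip":0.2},{"translation":[0,0,0],"rot":[0,0,0],"grip":0.2},{"translation":[0,0,0],"rot":[0,0,0],"grip":0.2},{"translation":[0,0,0],"rot":[0,0,0],"grip":0.2}]' 20
python3 - <<'E'
from h import *
pose()
E
```

```text
t: 23.85
ee_pos: [0.3881, 0.2946, 0.0779]
tcp_rot: [0.076, -3.139, 0.002]
wrist_force: [-0.4, -0.3, 0.4]
grip_width: 0.0598
t: 24.35
ee_pos: [0.3895, 0.2968, 0.0825]
tcp_rot: [-0.081, 3.138, 0.003]
wrist_force: [0.1, -0.2, 7.3]
grip_width: 0.0227
t 24.35 pos [0.3895 0.2968 0.0825] yang 92.97 z [ 0.003  0.002 -1.   ] F [ 0.1 -0.2  7.3] w 0.0227 j6 0.6
```

```bash
python3 -m crank '[{"translation":[0,0,0.007],"rot":[0,0,0],"grip":0.2},{"translation":[0.001,0,0.008],"rot":[0,0,0],"grip":0.2},{"translation":[0.002,0,0.007],"rot":[0,0,0],"grip":0.2},{"translation":[0.003,0,0.007],"rot":[0,0,0],"grip":0.2},{"translation":[0.004,0,0.007],"rot":[0,0,0],"grip":0.2}]'
python3 -m crank '[{"translation":[0.004,0,0.006],"rot":[0,0,0],"grip":0.2},{"translation":[0.005,0.001,0.005],"rot":[0,0,0],"grip":0.2},{"translation":[0.006,0,0.005],"rot":[0,0,0],"grip":0.2},{"translation":[0.006,0,0.004],"rot":[0,0,0],"grip":0.2},{"translation":[0.007,0.001,0.003],"rot":[0,0,0],"grip":0.2}]'
python3 -m crank '[{"translation":[0.006,0,0.002],"rot":[0,0,0],"grip":0.2},{"translation":[0.006,0,0.001],"rot":[0,0,0],"grip":0.2},{"translation":[0,0,0],"rot":[0,0,0],"grip":0.2},{"translation":[0,0,0],"rot":[0,0,0],"grip":0.2},{"translation":[0,0,0],"rot":[0,0,0],"grip":0.2}]'
python3 - <<'E'
from h import *
pose();p,d,P=cloud('side')
q=p.astype(int);R,G,B=q[...,0],q[...,1],q[...,2]
m=(R>120)&(G<80)&(B<80)&(P[...,0]<.48)&(P[...,1]>.15)&(P[...,1]<.5)&(P[...,2]>.05)
k,l,s,c=cv2.connectedComponentsWithStats(m.astype(np.uint8))
for i in range(1,k):
    if s[i,4]>5: print(s[i,4],c[i].round(),np.median(P[l==i],0).round(3))
E
```

```text
t: 24.85
ee_pos: [0.3982, 0.2971, 0.1173]
tcp_rot: [0.083, -3.14, -0.004]
wrist_force: [-0.9, 7.7, -1.0]
grip_width: 0.0223
t: 25.35
ee_pos: [0.4264, 0.2987, 0.1406]
tcp_rot: [0.083, -3.14, -0.003]
wrist_force: [-3.6, 2.4, 3.7]
grip_width: 0.0226
t: 25.85
ee_pos: [0.4387, 0.2993, 0.1437]
tcp_rot: [-0.083, 3.14, 0.005]
wrist_force: [-1.5, 7.7, 3.2]
grip_width: 0.0224
t 25.85 pos [0.4387 0.2993 0.1437] yang 93.03 z [ 0.001  0.003 -1.   ] F [-1.5  7.7  3.2] w 0.0224 j6 0.54
24 [198. 166.] [0.386 0.367 0.086]
33 [226. 167.] [0.454 0.21  0.152]
```

```bash
python3 -m crank '[{"translation":[0,0,0],"rot":[0,0,0],"grip":0.7},{"translation":[0,0,0],"rot":[0,0,0],"grip":0.7},{"translation":[0,0,0.02],"rot":[0,0,0],"grip":0.7},{"translation":[0,0,0.04],"rot":[0,0,0],"grip":0.7},{"translation":[0,0,0.04],"rot":[0,0,0],"grip":0.7}]'
python3 -m crank '[{"translation":[-0.018,0.02,0],"rot":[0,0,0],"grip":0.7},{"translation":[-0.018,0.02,0],"rot":[0,0,0],"grip":0.7},{"translation":[-0.018,0.02,0],"rot":[0,0,0],"grip":0.7},{"translation":[0,0.017,0],"rot":[0,0,0],"grip":0.7},{"translation":[0,0,0],"rot":[0,0,0],"grip":0.7}]'
python3 - <<'E'
from h import *
pose();p,d,P=wcloud()
q=p.astype(int);R,G,B=q[...,0],q[...,1],q[...,2]
m=(R>120)&(G<80)&(B<80)&(P[...,0]<.48)&(P[...,1]>.15)&(P[...,1]<.5)&(P[...,2]>.05)
k,l,s,c=cv2.connectedComponentsWithStats(m.astype(np.uint8))
for i in range(1,k):
    if s[i,4]>5: print(s[i,4],c[i].round(),np.median(P[l==i],0).round(4))
E
```

```text
t: 26.4
ee_pos: [0.4381, 0.2973, 0.243]
tcp_rot: [0.081, -3.139, 0.003]
wrist_force: [0.7, -0.0, 1.0]
grip_width: 0.0599
t: 26.9
ee_pos: [0.3844, 0.3764, 0.2419]
tcp_rot: [0.085, -3.14, 0.001]
wrist_force: [-0.2, -0.6, -0.4]
grip_width: 0.0596
t 26.9 pos [0.3844 0.3764 0.2419] yang 93.1 z [-0.    -0.001 -1.   ] F [-0.2 -0.6 -0.4] w 0.0596 j6 0.72
383 [260. 176.] [0.383  0.3776 0.0919]
311 [ 95. 256.] [0.4499 0.2247 0.1559]
138 [164. 257.] [0.4423 0.2968 0.155 ]
```

```bash
python3 -m crank '[{"translation":[0,0,-0.03],"rot":[0,0,0],"grip":0.7},{"translation":[0,0,-0.04],"rot":[0,0,0],"grip":0.7},{"translation":[0,0,-0.04],"rot":[0,0,0],"grip":0.7},{"translation":[0,0,-0.03],"rot":[0,0,0],"grip":0.7},{"translation":[0,0,-0.018],"rot":[0,0,0],"grip":0.7}]' 20
python3 -m crank '[{"translation":[0,0,0],"rot":[0,0,0],"grip":0.7},{"translation":[0,0,0],"rot":[0,0,0],"grip":0.2},{"translation":[0,0,0],"rot":[0,0,0],"grip":0.2},{"translation":[0,0,0],"rot":[0,0,0],"grip":0.2},{"translation":[0,0,0],"rot":[0,0,0],"grip":0.2}]' 20
python3 -m crank '[{"translation":[0,0,0.007],"rot":[0,0,0],"grip":0.2},{"translation":[0.001,0,0.008],"rot":[0,0,0],"grip":0.2},{"translation":[0.002,0,0.007],"rot":[0,0,0],"grip":0.2},{"translation":[0.003,0,0.007],"rot":[0,0,0],"grip":0.2},{"translation":[0.004,0,0.007],"rot":[0,0,0],"grip":0.2}]'
python3 -m crank '[{"translation":[0.004,0,0.006],"rot":[0,0,0],"grip":0.2},{"translation":[0.005,0.001,0.005],"rot":[0,0,0],"grip":0.2},{"translation":[0.006,0,0.005],"rot":[0,0,0],"grip":0.2},{"translation":[0.006,0,0.004],"rot":[0,0,0],"grip":0.2},{"translation":[0.007,0.001,0.003],"rot":[0,0,0],"grip":0.2}]'
python3 -m crank '[{"translation":[0.006,0,0.002],"rot":[0,0,0],"grip":0.2},{"translation":[0.006,0,0.001],"rot":[0,0,0],"grip":0.2},{"translation":[0,0,0],"rot":[0,0,0],"grip":0.2},{"translation":[0,0,0],"rot":[0,0,0],"grip":0.7},{"translation":[0,0,0],"rot":[0,0,0],"grip":0.7}]'
python3 -m crank '[{"translation":[0,0,0.02],"rot":[0,0,0],"grip":0.7},{"translation":[0,0,0.04],"rot":[0,0,0],"grip":0.7},{"translation":[0,0,0.04],"rot":[0,0,0],"grip":0.7},{"translation":[-0.03,0,0.03],"rot":[0,0,0],"grip":0.7},{"translation":[-0.03,0,0],"rot":[0,0,0],"grip":0.7}]'
python3 -m crank '[{"translation":[-0.03,0.03,0],"rot":[0,0,0],"grip":0.7},{"translation":[-0.03,0.03,0],"rot":[0,0,0],"grip":0.7},{"translation":[-0.03,0.03,0],"rot":[0,0,0],"grip":0.7},{"translation":[0,0,0],"rot":[0,0,0],"grip":0.7},{"translation":[0,0,0],"rot":[0,0,0],"grip":0.7}]'
python3 - <<'E'
from h import *
pose();bar()
for n in('side','top'):
    p,d,P=cloud(n);save(n+'9',p)
    q=p.astype(int);R,G,B=q[...,0],q[...,1],q[...,2]
    m=(R>120)&(G<80)&(B<80)&(P[...,0]<.52)&(P[...,1]>.1)&(P[...,1]<.5)&(P[...,2]>.05)
    k,l,s,c=cv2.connectedComponentsWithStats(m.astype(np.uint8))
    for i in range(1,k):
        if s[i,4]>5: print(n,'red',s[i,4],c[i].round(),np.median(P[l==i],0).round(4))
    m=(B>R+50)&(P[...,0]<.5)&(P[...,1]<.05)&(P[...,2]>.03)
    k,l,s,c=cv2.connectedComponentsWithStats(m.astype(np.uint8))
    for i in range(1,k):
        if s[i,4]>40: Q=P[l==i];print(n,'blue',np.percentile(Q,[2,50,98],axis=0).round(3).tolist())
C=np.hstack([cv2.imread('pics/side9.png')[90:,160:460],cv2.imread('pics/top9.png')[90:,:]]);cv2.imwrite('pics/c9.png',C[:,:800])
E
```

```text
t: 27.45
ee_pos: [0.3844, 0.3732, 0.0813]
tcp_rot: [0.08, -3.138, 0.005]
wrist_force: [0.7, 0.8, -0.7]
grip_width: 0.06
t: 27.95
ee_pos: [0.3853, 0.3766, 0.0862]
tcp_rot: [-0.083, 3.138, 0.006]
wrist_force: [0.4, 5.4, 0.4]
grip_width: 0.0223
t: 28.45
ee_pos: [0.3948, 0.377, 0.1221]
tcp_rot: [-0.084, 3.139, 0.007]
wrist_force: [0.1, 9.5, -2.8]
grip_width: 0.0223
t: 28.95
ee_pos: [0.4228, 0.3786, 0.1453]
tcp_rot: [-0.084, 3.139, 0.006]
wrist_force: [-2.9, 4.2, 1.3]
grip_width: 0.0224
t: 29.45
ee_pos: [0.4347, 0.3771, 0.1471]
tcp_rot: [-0.082, 3.14, 0.0]
wrist_force: [0.2, 0.3, 0.0]
grip_width: 0.0504
t: 29.95
ee_pos: [0.3749, 0.3774, 0.2808]
tcp_rot: [-0.08, 3.136, 0.006]
wrist_force: [-0.1, 1.5, 0.5]
grip_width: 0.0597
t: 30.45
ee_pos: [0.2839, 0.4674, 0.2763]
tcp_rot: [-0.085, 3.14, -0.001]
wrist_force: [0.7, -0.2, 0.4]
grip_width: 0.0597
t 30.45 pos [0.2839 0.4674 0.2763] yang 93.11 z [ 0.    -0.001 -1.   ] F [ 0.7 -0.2  0.4] w 0.0597 j6 0.97
top bar n 447 x at y=-.17 0.4293 slope -0.0602 deg -3.44 y [-0.345  0.009] ztop 0.1336
side bar n 1014 x at y=-.17 0.4282 slope -0.0662 deg -3.78 y [-0.353 -0.004] ztop 0.1338
side red 24 [215. 146.] [0.4445 0.3685 0.1507]
side red 34 [220. 156.] [0.4489 0.2904 0.1512]
side red 37 [225. 167.] [0.4529 0.2109 0.1515]
side red 30 [242. 208.] [0.4847 0.1276 0.0638]
side blue [[0.408, -0.278, 0.08], [0.429, -0.226, 0.133], [0.455, -0.074, 0.17]]
top red 25 [240. 199.] [0.484  0.135  0.0649]
top red 30 [211. 207.] [0.4564 0.219  0.1564]
top red 34 [160. 210.] [0.4454 0.3785 0.1571]
top red 30 [185. 208.] [0.4518 0.2987 0.155 ]
top blue [[0.413, -0.274, 0.078], [0.434, -0.233, 0.133], [0.454, -0.196, 0.171]]
top blue [[0.406, -0.14, 0.124], [0.427, -0.1, 0.134], [0.445, -0.063, 0.17]]
```

View pics/c9.png

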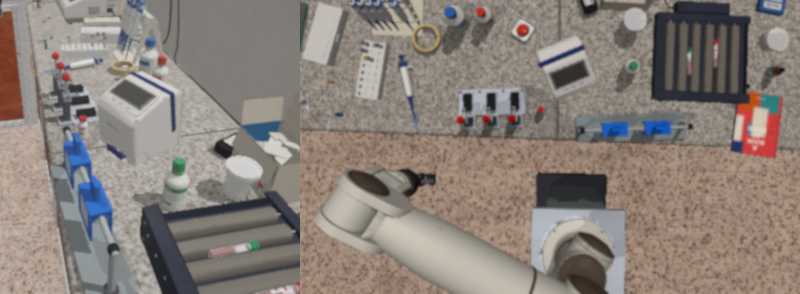

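All three balls are back at their starting positions. Both frames are seated, with fin tops at 0.170 m against 0.1705 m expected, and the bottles are unmoved. Handing in.

```bash
python3 -c "
from plant import workorder
print(workorder.hand_in())"
```

```text
the job is handed in; nothing more can be done
None
```

The job is done and handed in at about 31 s on the robot's clock. There were two frames, b and c; nest a was empty from the start. I opened clamps c and b past centre, then hung frame c and frame b on the rail at about y = -0.235 m and -0.10 m, and flipped both clamps shut again. Clamp a was never touched.

Last checks, from the side and top cameras:
- **Clamps:** all three red balls are back within about 2 mm of their shut positions.
- **Frames:** both hang upright between the posts. Their fin tops measure 0.170–0.171 m against 0.1705 m expected when fully seated.
- **Rail:** it did not move. The two cameras differ by about 0.4° on its direction, but the hanging frames disturb that fit.
- **Bottles:** the dropper is within about 2 mm of its start. I checked the rinse bottle only by eye, and it stands where it was.
- **Robot:** the arm is clear of everything, no check failed, and the grip never slackened noticeably. The largest wrist force reported was about 10 N.

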